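# Find the loose hold-down bolt of the eyelet press and hold its cap up

## Robot

A 7-joint arm with a two-finger parallel gripper is mounted at the origin on the work surface. World frame = base frame: x ahead of the robot, y to its left, z up, the work surface at z = 0. Lengths are in m, angles in rad, forces in N, time in s.
With the tool pointing down it reaches from about 0.4 to 0.85 m from the base axis. Payload 10.4 kg.
Tool frame: the origin (TCP) lies at the very end of the fingers, on their centre line; the grasp point (between the pads) lies 19 mm behind it; z points along the fingers, y is the line along which they close (so a half turn about z gives the same grasp; the last joint's range is limited). The gripper opens to 87 mm and grips with 3 to 60 N. Pads are 19 mm wide; open, the fingers measure 117 mm over their backs; the gripper's body (75 mm by 190 mm) begins 51 mm behind the grasp point.
Start: joints at [-1.226, 0.332, -0.065, 1.46, 0.022, 1.35, -0.088], TCP at [0.225, 0.583, 0.223] pointing down, gripper open.
Joint ranges: [-2.6, 2.6], [-0.5, 2.12], [-1.47, 1.34], [0.16, 2.42], [-1.27, 4.41], [0.06, 2.06], [-2.6, 2.6]. Speed limits (rad/s): [2.22, 2.22, 2.79, 2.79, 3.14, 3.14, 3.14].

## Interface

Orientations are given as a unit quaternion [x, y, z, w].
In Python, from bench import * gives the robot as it stands.
- The arm moves only by the tool step_arm, never from a script. Its arguments are lists of equal length, an entry for each row: "delta_pos": the shift along the world's x, y, z in units of 25 mm (1.0 is 25 mm), a list of three; "turn": the turn about the world's z in units of 0.12 rad (1.0 is 0.12 rad). In form: {"delta_pos": [[tx, ty, tz], ...], "turn": [turn, ...]}. A call has 1 to 12 rows; each row shifts and turns the commanded pose from where the row before left it; what a row does not reach is not made up. A row lasts 1/10 s, in which the tool goes at most 50 mm and 8.59 degrees, less where a joint would pass 70% of its speed; a pose out of reach is approached as far as the arm can. A call with a number of a shift or a turn outside -1 to 1 is refused whole. A call with a gripper value outside its range is refused whole. "grip" is the closure, from 0 (fully open) to 1 (shut), set as the call begins (left out, the last holds). The fingers move at their own pace and stop on an object; "newtons" is the grip in N (left out, the last holds). Time passes only in rows, so rows that do not move let the fingers close. It gives the time, the measured TCP pose, the force, the opening and the grip force at its end, in the units of the state.
- read_state(): the state, without advancing time (a new reading comes with each control period).
- camera(name): name is "scene" or "side" or "wrist"; returns a dict with "image" (420x560x3 uint8, red, green, blue), "z_map" (420x560 float32, m along the optical axis (not along the pixel's ray), 0 where there is no reading), "mtx" (3x3 intrinsics, pixels), "view" (4x4, takes a point from world to camera coordinates). Camera axes: x right, y up, looking along -z (the intrinsics and any distortion apply to the point x, -y, -z); pixel columns grow to the right and rows downward; lengths in m; the calibration is good to about 2 mm. A picture is of the moment at which its call begins.
- close_job(): hands the job in; it is judged then, once.
The state is a dict: "time": time; "joint_positions": joint angles; "joint_vel": joint speeds; "joint_torque": joint torques, N m; "ee_pos": TCP position; "eef_rot": TCP orientation; "ft_force": force on the tool from outside, world axes, zero at the start; "torque": the same for the moment, N m; "width": finger opening in m; "grip_force": force on a finger pad.
Only numpy, scipy, OpenCV 4.12 (cv2) and the standard library are available. Lean on these libraries where they do the work, as an engineer would, in place of code of your own. Each camera call takes 0.05 s, during which the arm holds its last target. There are 200 camera calls.

## Task

One of the three hold-down bolts of the eyelet press has worked loose on its rubber bush. Tap the three capped bolts from above with the gripper, going from the robot's left to its right, to find the one that gives and drops; then lift that bolt's hinged cap by its finger tab well open, nearer upright than flat, and finish while still holding it up so that a helper can get a spanner on the bolt. Keep the other two caps shut and leave everything else on the table where it is.

Things in the scene. Friction and masses are not known exactly. Their poses are not given: they have to be found in the camera images.
- press: Grey cast eyelet press, fixed, front to -x. Origin on the table under the die; x to the rear, z up. Column at x 67 to 150 mm, |y| < 42; head 270 mm high spans x -35 to 125, |y| < 50, from 210 mm up, ram and dies below it at the origin; lever over the rear to 400 mm. Lugs (62 mm discs, 18 mm high) at x, y = (-50, 140), (-125, 0), (-50, -140) mm: one bolt on each, which on which varies.
- bolt_a: One of three look-alike bolts on the press's lugs: rubber bush 36 mm across, on it a steel cup washer (48 mm) with the bolt head under a hinged black cap (48 mm). Origin on the bolt's axis at the bush's foot, 18 to 22 mm above the table (whether loose or not); z up, -x towards the cap's finger tab, y along the hinge line.
- cap_a_top (a point): Centre of the flat top (41 mm across) of the cap of bolt_a, the place to tap; shut, it is on the axis 37 mm above the origin of bolt_a. Tapped from above, a tight bolt does not give; the loose one, standing up on its slack bush, gives at about 2 N, drops 6 mm with washer and cap to a firm stop, and stays wedged down.
- cap_a_tab (a point): Grip point of the cap's finger tab, a bar 12 mm wide (along y), 9 mm thick, sticking out 42 mm from the cap; point at mid-thickness; shut: 45 mm from the axis along -x of bolt_a, 30 mm above its origin, 12 mm above the hinge line. Sides can be pinched from above, fingers closing along y; the tab then pivots between the pads. Clear below to the table.
- cap_a_hinge (a point): Middle of the hinge line of the cap of bolt_a, on the cup washer: 27 mm along +x of bolt_a from its axis and 18 mm above its origin; it drops with the loose bolt. The hinge line runs along y of bolt_a. The tab swings round this line.
- cap_a (a joint): Opening angle of the cap of bolt_a (rad): 0 shut, 1.57 tipped up a quarter turn, stop at 1.7; the tab swings up and over towards +x of bolt_a. A weak spring (0.02 to 0.04 N m, under 1 N at the tab) shuts the cap when let go.
- bolt_b: One of three look-alike bolts on the press's lugs: rubber bush 36 mm across, on it a steel cup washer (48 mm) with the bolt head under a hinged black cap (48 mm). Origin on the bolt's axis at the bush's foot, 18 to 22 mm above the table (whether loose or not); z up, -x towards the cap's finger tab, y along the hinge line.
- cap_b_top (a point): Centre of the flat top (41 mm across) of the cap of bolt_b, the place to tap; shut, it is on the axis 37 mm above the origin of bolt_b. Tapped from above, a tight bolt does not give; the loose one, standing up on its slack bush, gives at about 2 N, drops 6 mm with washer and cap to a firm stop, and stays wedged down.
- cap_b_tab (a point): Grip point of the cap's finger tab, a bar 12 mm wide (along y), 9 mm thick, sticking out 42 mm from the cap; point at mid-thickness; shut: 45 mm from the axis along -x of bolt_b, 30 mm above its origin, 12 mm above the hinge line. Sides can be pinched from above, fingers closing along y; the tab then pivots between the pads. Clear below to the table.
- cap_b_hinge (a point): Middle of the hinge line of the cap of bolt_b, on the cup washer: 27 mm along +x of bolt_b from its axis and 18 mm above its origin; it drops with the loose bolt. The hinge line runs along y of bolt_b. The tab swings round this line.
- cap_b (a joint): Opening angle of the cap of bolt_b (rad): 0 shut, 1.57 tipped up a quarter turn, stop at 1.7; the tab swings up and over towards +x of bolt_b. A weak spring (0.02 to 0.04 N m, under 1 N at the tab) shuts the cap when let go.
- bolt_c: One of three look-alike bolts on the press's lugs: rubber bush 36 mm across, on it a steel cup washer (48 mm) with the bolt head under a hinged black cap (48 mm). Origin on the bolt's axis at the bush's foot, 18 to 22 mm above the table (whether loose or not); z up, -x towards the cap's finger tab, y along the hinge line.
- cap_c_top (a point): Centre of the flat top (41 mm across) of the cap of bolt_c, the place to tap; shut, it is on the axis 37 mm above the origin of bolt_c. Tapped from above, a tight bolt does not give; the loose one, standing up on its slack bush, gives at about 2 N, drops 6 mm with washer and cap to a firm stop, and stays wedged down.
- cap_c_tab (a point): Grip point of the cap's finger tab, a bar 12 mm wide (along y), 9 mm thick, sticking out 42 mm from the cap; point at mid-thickness; shut: 45 mm from the axis along -x of bolt_c, 30 mm above its origin, 12 mm above the hinge line. Sides can be pinched from above, fingers closing along y; the tab then pivots between the pads. Clear below to the table.
- cap_c_hinge (a point): Middle of the hinge line of the cap of bolt_c, on the cup washer: 27 mm along +x of bolt_c from its axis and 18 mm above its origin; it drops with the loose bolt. The hinge line runs along y of bolt_c. The tab swings round this line.
- cap_c (a joint): Opening angle of the cap of bolt_c (rad): 0 shut, 1.57 tipped up a quarter turn, stop at 1.7; the tab swings up and over towards +x of bolt_c. A weak spring (0.02 to 0.04 N m, under 1 N at the tab) shuts the cap when let go.
- eyelet_tin: Bystander, loose: low round aluminium tin, 51 mm across, 20 mm high, between the left and front lugs. Origin at the centre of its underside. Leave it standing where it is.
- setting_die: Bystander, loose: small steel setting die, 36 mm across, 22 mm high, between the front and right lugs. Origin at the centre of its underside. Leave it standing where it is.
- cord_spool: Bystander, loose: spool of white cord, 80 mm across, 60 mm high. Origin at the centre of its underside. Leave it standing where it is.
- craft_jar: Bystander, loose: jar with a white lid, 72 mm across, 100 mm high. Origin at the centre of its underside. Leave it standing where it is.
- water_cup: Bystander, loose: clear plastic cup, 68 mm across, 85 mm high. Origin at the centre of its underside. Leave it standing where it is.
- glue_bottle: Bystander, loose: white glue bottle, 44 mm across, 120 mm high. Origin at the centre of its underside. Leave it standing where it is.
- bead_box: Bystander, loose: open box of beads, 75 x 75 mm, 36 mm high. Origin at the centre of its underside. Leave it standing where it is.

How it is judged:
On the way, in this order (a step that is already met when the one before it is completed fails the run):
1. the bolt on the left lug is tapped by the fingers (over 1.5 N) (((contact force between the fingers and bolt_a above 1.5 N and y of bolt_a in the frame of press above 0.07 m) or (contact force between the fingers and bolt_b above 1.5 N and y of bolt_b in the frame of press above 0.07 m) or (contact force between the fingers and bolt_c above 1.5 N and y of bolt_c in the frame of press above 0.07 m))), for 0.02 s.
2. then the bolt on the front (middle) lug is tapped by the fingers (((contact force between the fingers and bolt_a above 1.5 N and y of bolt_a in the frame of press between -0.07 and 0.07 m) or (contact force between the fingers and bolt_b above 1.5 N and y of bolt_b in the frame of press between -0.07 and 0.07 m) or (contact force between the fingers and bolt_c above 1.5 N and y of bolt_c in the frame of press between -0.07 and 0.07 m))), for 0.02 s.
3. then the bolt on the right lug is tapped by the fingers (((contact force between the fingers and bolt_a above 1.5 N and y of bolt_a in the frame of press below -0.07 m) or (contact force between the fingers and bolt_b above 1.5 N and y of bolt_b in the frame of press below -0.07 m) or (contact force between the fingers and bolt_c above 1.5 N and y of bolt_c in the frame of press below -0.07 m))), for 0.02 s.
4. the cap of the loose bolt (the one that dropped when tapped) is lifted open by the fingers (((distance of cap_a_hinge from where it was at the start of the episode above 0.002 m and value of joint cap_a above 0.8 rad and velocity of joint cap_a between -0.2 and 0.2 rad/s and contact force between the fingers and bolt_a above 0.2 N and value of joint each of cap_b, cap_c below 0.1 rad) or (distance of cap_b_hinge from where it was at the start of the episode above 0.002 m and value of joint cap_b above 0.8 rad and velocity of joint cap_b between -0.2 and 0.2 rad/s and contact force between the fingers and bolt_b above 0.2 N and value of joint each of cap_a, cap_c below 0.1 rad) or (distance of cap_c_hinge from where it was at the start of the episode above 0.002 m and value of joint cap_c above 0.8 rad and velocity of joint cap_c between -0.2 and 0.2 rad/s and contact force between the fingers and bolt_c above 0.2 N and value of joint each of cap_a, cap_b below 0.1 rad))), for 0.2 s.
At the end, for the whole second after the job is handed in: The cap of the loose bolt is held still by the fingers, open by more than 0.8 rad (46 degrees); the bolt still sits lower than at the start (by over 2 mm); the caps of the two tight bolts are shut (under 0.1 rad); every loose bystander stands upright within 30 mm of where it began (((distance of cap_a_hinge from where it was at the start of the episode above 0.002 m and value of joint cap_a above 0.8 rad and velocity of joint cap_a between -0.2 and 0.2 rad/s and contact force between the fingers and bolt_a above 0.2 N and value of joint each of cap_b, cap_c below 0.1 rad) or (distance of cap_b_hinge from where it was at the start of the episode above 0.002 m and value of joint cap_b above 0.8 rad and velocity of joint cap_b between -0.2 and 0.2 rad/s and contact force between the fingers and bolt_b above 0.2 N and value of joint each of cap_a, cap_c below 0.1 rad) or (distance of cap_c_hinge from where it was at the start of the episode above 0.002 m and value of joint cap_c above 0.8 rad and velocity of joint cap_c between -0.2 and 0.2 rad/s and contact force between the fingers and bolt_c above 0.2 N and value of joint each of cap_a, cap_b below 0.1 rad)) and distance of each of eyelet_tin, setting_die, cord_spool, craft_jar, water_cup, glue_bottle, bead_box from where it was at the start of the episode below 0.03 m and angle between each of eyelet_tin, setting_die, cord_spool, craft_jar, water_cup, glue_bottle, bead_box's own z axis and vertical below 0.2 rad); the arm keeps its last pose, push and grip.
It fails at once if a cap is lifted over 0.35 rad on a bolt that is tight, or has not been tapped down ((value of joint cap_a above 0.35 rad and distance of cap_a_hinge from where it was at the start of the episode below 0.002 m) or (value of joint cap_b above 0.35 rad and distance of cap_b_hinge from where it was at the start of the episode below 0.002 m) or (value of joint cap_c above 0.35 rad and distance of cap_c_hinge from where it was at the start of the episode below 0.002 m)).
It fails at once if a bystander is pushed more than 30 mm or tipped (distance of any of eyelet_tin, setting_die, cord_spool, craft_jar, water_cup, glue_bottle, bead_box from where it was at the start of the episode above 0.03 m or angle between any of eyelet_tin, setting_die, cord_spool, craft_jar, water_cup, glue_bottle, bead_box's own z axis and vertical above 0.35 rad).
It also fails if it takes over 54 s, if anything falls off the work surface, if the arm or the gripper's body presses on something with over 40 N, if the wrist force passes 120 N, or if a joint passes its speed limit or range.

## Working session

There is one attempt and no reset: what is moved stays moved. The work goes in short steps, Python scripts to look and compute and a tool call to move; the robot and the scene stay as the last step left them, time stands still between calls to the robot, and variables do not carry over. Pictures are saved under pics/ and viewed, at most 10 in all, crops included, and the job is handed in when it is done.

Besides the shell and the picture viewer there is one more tool, called after "Call:" as name([rows], argument=value, ...), one row to a line, values as JSON. step_arm: Moves the arm, as the interface text tells. Shifts and turns lie within -1 to 1; 1 stands for 25 mm of shift or 0.12 rad of turn. Its arguments: {"type":"object","properties":{"delta_pos":{"type":"array"},"turn":{"type":"array"},"grip":{"type":"number"},"newtons":{"type":"number"}},"required":["delta_pos","turn"]}

```bash
mkdir -p pics
cat > h.py <<'E'
from bench import *
import numpy as np, cv2
def cloud(c):
    z=c["z_map"]; K=c["mtx"]; v,u=np.indices(z.shape)
    p=np.stack([(u-K[0,2])/K[0,0]*z, -(v-K[1,2])/K[1,1]*z, -z, np.ones_like(z)],-1)
    w=p@np.linalg.inv(c["view"]).T
    w=w[...,:3].copy(); w[z==0]=np.nan
    return w
E
python3 - <<'E'
from h import *
s=read_state(); print(s["time"],s["ee_pos"],s["eef_rot"],s["width"])
a=camera("scene"); b=camera("side")
np.savez("first.npz",ws=cloud(a),wb=cloud(b),ia=a["image"],ib=b["image"])
cv2.imwrite("pics/scene.png",a["image"][...,::-1]); cv2.imwrite("pics/side.png",b["image"][...,::-1])
E
```

```text
0.0 [0.22460467 0.58282387 0.22175218] [ 1.82842868e-01  9.83141889e-01 -7.09305503e-04 -9.62305404e-05] 0.08678118467739496
```

View pics/scene.png

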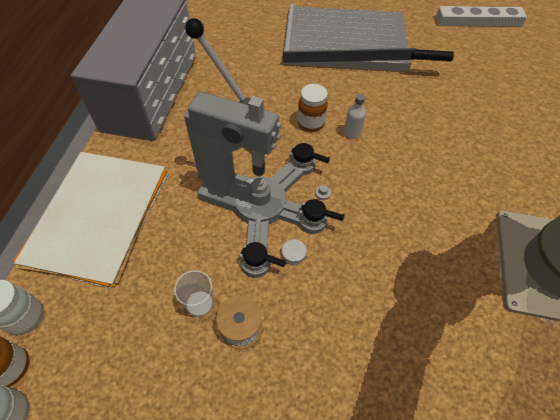

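View pics/side.png

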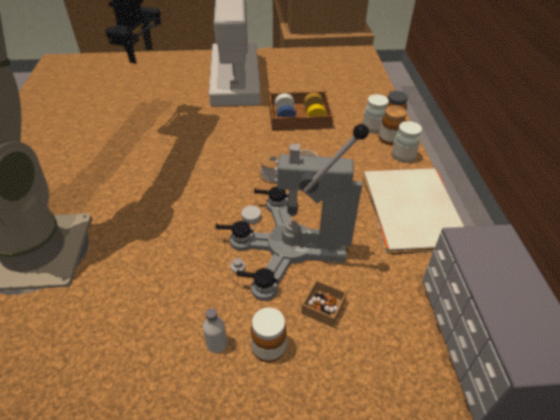

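Both views show the press. In the scene image the caps are at about (255,253) left, (314,210) front and (303,153) right, with all tabs pointing towards the robot. The tin is at (293,252), the die at (323,191), the cup at (195,293), the spool at (238,322), the jar at (313,105) and the glue bottle at (355,118).

Run:
```python
from h import *
d=np.load("first.npz")
def caps(w,im,seeds):
    m=(im.max(-1)<60)&(w[...,2]>.035)&(w[...,2]<.075)
    n,l,st,ce=cv2.connectedComponentsWithStats(m.astype(np.uint8))
    for u,v in seeds:
        k=l[v,u]; p=w[l==k]; top=p[p[:,2]>np.percentile(p[:,2],60)-.0]
        # axis: cap top = widest; tab direction by PCA
        zt=np.percentile(p[:,2],95); t=p[p[:,2]>zt-.004]
        (cx,cy),r=cv2.minEnclosingCircle(t[:,:2].astype(np.float32))
        far=p[np.argsort(-np.hypot(*(p[:,:2]-[cx,cy]).T))[:8]].mean(0)
        print((u,v),k,len(p),"ztop",zt.round(4),"centre",np.round([cx,cy],4),"r",round(r,4),"mean",t.mean(0).round(4),"tip",far.round(4),"yaw(tab)",round(np.arctan2(far[1]-cy,far[0]-cx),3),"len",np.hypot(far[0]-cx,far[1]-cy).round(4))
caps(d["ws"],d["ia"],[(255,253),(314,210),(303,153)])
caps(d["wb"],d["ib"],[(278,196),(241,230),(264,278)])
w=d["ws"]
for n,(u,v) in dict(tin=(293,250),die=(323,189),cup=(200,300),spool=(238,318),jar=(313,92),glue=(359,98),head=(225,110),ram=(258,105),lev=(195,28),col=(205,150)).items(): print(n,np.nanmedian(w[v-3:v+4,u-3:u+4].reshape(-1,3),0).round(3))
```

```text
(255, 253) 10 608 ztop 0.0579 centre [0.5893 0.1247] r 0.0427 mean [0.6032 0.1223 0.056 ] tip [0.636  0.1153 0.0417] yaw(tab) -0.199 len 0.0476
(314, 210) 7 528 ztop 0.0599 centre [ 0.492  -0.0007] r 0.0419 mean [ 0.5065 -0.0018  0.0582] tip [ 0.5385 -0.0085  0.0438] yaw(tab) -0.167 len 0.0471
(303, 153) 4 420 ztop 0.0582 centre [ 0.5419 -0.1466] r 0.042 mean [ 0.5548 -0.1518  0.0563] tip [ 0.5868 -0.1605  0.042 ] yaw(tab) -0.3 len 0.047
(278, 196) 23 230 ztop 0.0593 centre [0.5936 0.1164] r 0.0408 mean [0.6101 0.1141 0.0575] tip [0.6277 0.1147 0.0465] yaw(tab) -0.05 len 0.0342
(241, 230) 24 291 ztop 0.0614 centre [ 0.4953 -0.0079] r 0.0385 mean [ 0.5124 -0.009   0.0597] tip [ 0.527  -0.011   0.0497] yaw(tab) -0.097 len 0.0318
(264, 278) 66 394 ztop 0.0598 centre [ 0.5443 -0.1541] r 0.0406 mean [ 0.5598 -0.1586  0.058 ] tip [ 0.5909 -0.1636  0.0428] yaw(tab) -0.202 len 0.0476
tin [0.539 0.083 0.02 ]
die [ 0.501 -0.08   0.021]
cup [0.696 0.22  0.003]
spool [0.607 0.256 0.06 ]
jar [ 0.565 -0.299  0.099]
glue [ 0.457 -0.28   0.119]
head [ 0.691 -0.031  0.27 ]
ram [ 0.628 -0.019  0.306]
lev [ 0.741 -0.079  0.39 ]
col [ 0.739 -0.022  0.162]
```

```bash
cat >> h.py <<'E'
from scipy.optimize import minimize, least_squares
def sdf(q):  # cap frame, tab along -x
    d1=np.hypot(q[:,0],q[:,1])-.0225
    d2=np.maximum(np.abs(q[:,0]+.043)-.023,np.abs(q[:,1])-.006)
    return np.minimum(d1,d2)
def fitcap(w,im,guess,zt=None):
    P=w.reshape(-1,3); g=np.array(guess)
    near=(np.hypot(*(P[:,:2]-g[:2]).T)<.085)&(im.reshape(-1,3).max(-1)<70)&(P[:,2]>.035)&(P[:,2]<.075)
    if zt is None: zt=np.median(P[near&(np.hypot(*(P[:,:2]-g[:2]).T)<.012),2])
    p=P[near&(P[:,2]>zt-.008)]
    area=np.pi*.0225**2+.043*.012
    gx=np.stack(np.meshgrid(np.arange(-.07,.03,.001),np.arange(-.026,.027,.001)),-1).reshape(-1,2); gx=gx[sdf(gx)<0]
    from scipy.spatial import cKDTree
    T=cKDTree(p[:,:2])
    def cost(x):
        c,s=np.cos(x[2]),np.sin(x[2]); q=(p[:,:2]-x[:2])@np.array([[c,-s],[s,c]])
        out=np.clip(sdf(q),0,.01)
        m=gx@np.array([[c,s],[-s,c]])+x[:2]
        return (out**2).mean()+(np.clip(T.query(m)[0]-.0015,0,.01)**2).mean()
    r=min((minimize(cost,[g[0],g[1],y],method="Nelder-Mead",options=dict(xatol=1e-5,fatol=1e-12,initial_simplex=[[g[0],g[1],y],[g[0]+.01,g[1],y],[g[0],g[1]+.01,y],[g[0],g[1],y+.3]])) for y in (-.4,-.1,.2)),key=lambda r:r.fun)
    return r.x,zt,np.sqrt(r.fun)
E
python3 - <<'E'
from h import *
d=np.load("first.npz")
G=[(.61,.12),(.513,-.002),(.562,-.154)]
C=[]
for g in G:
    f=[fitcap(d[w],d[i],g) for w,i in (("ws","ia"),("wb","ib"))]
    for x,z,e in f: print(x.round(4),z.round(4),e.round(5))
    C.append(np.mean([x for x,_,_ in f],0))
C=np.array(C); L=np.array([[-50,140],[-125,0],[-50,-140]])/1e3
f=lambda x:(np.array([[np.cos(x[2]),-np.sin(x[2])],[np.sin(x[2]),np.cos(x[2])]])@L.T).T+x[:2]
r=least_squares(lambda x:(f(x)-C[:,:2]).ravel(),[.63,-.01,0]); print("press",r.x.round(4),(r.fun*1e3).round(1)); print(C.round(4))
E
```

```text
[ 0.6094  0.1213 -0.1747] 0.0562 0.00023
[ 0.6123  0.1125 -0.2605] 0.0575 0.0011
[ 0.5122 -0.0025 -0.1354] 0.0585 0.00029
[ 0.5157 -0.0095 -0.1827] 0.0597 0.00071
[ 0.5615 -0.1528 -0.2168] 0.056 0.00039
[ 0.5649 -0.16   -0.2791] 0.058 0.00038
press [ 0.6365 -0.0281 -0.1737] [ 0.6  1.5 -0.5 -0.5 -0.1 -1. ]
[[ 0.6108  0.1169 -0.2176]
 [ 0.514  -0.006  -0.159 ]
 [ 0.5632 -0.1564 -0.248 ]]
```

Call:
step_arm([
  [0.8,-1,0],
  [0.8,-1,0],
  [0.8,-1,0],
  [0.8,-1,0],
  [0.8,-1,0],
  [0.8,-1,0],
  [0.8,-1,0],
  [0.8,-1,0],
  [0.8,-1,0],
  [0.8,-1,0],
  [0.8,-1,0],
  [0.8,-1,0],
], turn=[-0.35,-0.35,-0.35,-0.35,-0.35,-0.35,-0.35,-0.35,-0.35,-0.35,-0.35,-0.35], grip=1, newtons=20)

```text
time: 1.3
ee_pos: [0.4652, 0.282, 0.2223]
eef_rot: [0.423, 0.906, -0.0, -0.0]
ft_force: [1.3, 0.3, -0.8]
width: 0.003
grip_force: 0.0
```

Call:
step_arm([
  [0.6,-1,-0.2],
  [0.6,-1,-0.2],
  [0.6,-1,-0.2],
  [0.6,-1,-0.2],
  [0.6,-0.8,-0.2],
  [0.6,-0.8,-0.2],
  [0,0,0],
  [0,0,0],
], turn=[0,0,0,0,0,0,0,0])

```text
time: 2.1
ee_pos: [0.5545, 0.143, 0.1921]
eef_rot: [0.423, 0.906, -0.0, -0.0]
ft_force: [-0.8, 0.2, -0.3]
width: 0.0005
grip_force: 0.0
```

Run:
```python
from h import *
s=read_state(); print(s["ee_pos"].round(4),s["eef_rot"].round(3),s["ft_force"].round(2),s["width"])
c=camera("wrist"); w=cloud(c)
for g in [(.61,.12),(.513,-.002)]:
    try:
        x,z,e=fitcap(w,c["image"],g); print(x.round(4),z,e)
    except Exception as ex: print(ex)
cv2.imwrite("pics/w1.png",c["image"][...,::-1])
```

```text
[0.5545 0.143  0.1921] [ 0.423  0.906 -0.    -0.   ] [-0.81  0.19 -0.27] 0.0004953961458071855
[0.6058 0.1301 0.0441] 0.05700022528305654 0.0035122433674837543
[ 0.513 -0.002 -0.4  ] nan nan
  return _methods._mean(a, axis=axis, dtype=dtype,
  ret = ret.dtype.type(ret / rcount)
h.py:27: RuntimeWarning: Mean of empty slice.
  return (out**2).mean()+(np.clip(T.query(m)[0]-.0015,0,.01)**2).mean()
```

View pics/w1.png

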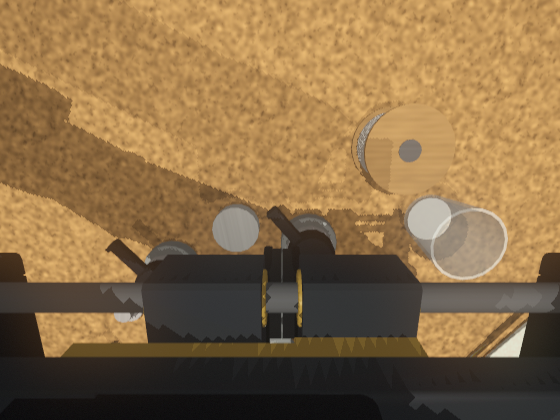

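The wrist view shows the left cap's tab running from (305,240) to its tip at (272,210). The tin is at (236,228), the spool at (410,150) and the cup at (455,235). The fingers hide the cap itself.

Run:
```python
from h import *
c=camera("wrist"); w=cloud(c); im=c["image"]
np.savez("w1.npz",w=w,im=im)
for (u0,u1,v0,v1) in [(262,300,200,240),(100,150,232,275)]:
    p=w[v0:v1,u0:u1].reshape(-1,3); q=p[(im[v0:v1,u0:u1].reshape(-1,3).max(-1)<75)&(p[:,2]>.04)&(p[:,2]<.065)]
    if len(q)<10: print(len(q)); continue
    m=q.mean(0); U,S,V=np.linalg.svd(q[:,:2]-m[:2],full_matrices=False); d=V[0]*np.sign(V[0][0]); t=(q[:,:2]-m[:2])@d
    print(len(q),"z",np.median(q[:,2]).round(4),"yaw",np.arctan2(d[1],d[0]).round(3),"tip",(m[:2]+t.min()*d).round(4),"axis",(m[:2]+(t.min()+.066)*d).round(4),"w",np.ptp((q[:,:2]-m[:2])@V[1]).round(4))
# tin centre in each view
p=w[215:240,225:247].reshape(-1,3); print("tin wrist",p[p[:,2]>.015].mean(0).round(4))
d=np.load("first.npz")
for k in ("ws","wb"):
    P=d[k].reshape(-1,3); m=(np.hypot(P[:,0]-.54,P[:,1]-.083)<.035)&(P[:,2]>.015)&(P[:,2]<.026); print(k,P[m].mean(0).round(4))
```

```text
471 z 0.0543 yaw -0.144 tip [0.5504 0.1303] axis [0.6158 0.1209] w 0.0127
603 z 0.0564 yaw -0.104 tip [0.4542 0.0051] axis [ 0.5199 -0.0018] w 0.0163
tin wrist [0.5394 0.0842 0.0204]
ws [0.5365 0.083  0.0194]
wb [0.5409 0.0791 0.0206]
```

Call:
step_arm([
  [0.76,-0.3,0],
  [0.75,-0.3,0],
  [0.75,-0.3,0],
  [0,0,-0.8],
  [0,0,-0.9],
  [0,0,-1],
  [0,0,-1],
  [0,0,-0.8],
  [0,0,-0.4],
  [0,0,0],
  [0,0,0],
], turn=[0,0,0,0,0,0,0,0,0,0,0])

```text
time: 3.3
ee_pos: [0.6116, 0.1213, 0.071]
eef_rot: [0.422, 0.907, 0.0, 0.0]
ft_force: [-0.2, 0.9, 0.9]
width: 0.0006
grip_force: 0.0
```

Call:
step_arm([
  [0,0,-0.12],
  [0,0,-0.12],
  [0,0,0],
], turn=[0,0,0])

```text
time: 3.6
ee_pos: [0.6112, 0.1207, 0.0641]
eef_rot: [0.422, 0.906, 0.0, -0.0]
ft_force: [-1.1, 0.3, -0.3]
width: 0.0004
grip_force: 0.0
```

Call:
step_arm([
  [0,0,-0.12],
  [0,0,-0.12],
  [0,0,0],
], turn=[0,0,0])

```text
time: 3.9
ee_pos: [0.6109, 0.1207, 0.0575]
eef_rot: [0.422, 0.906, -0.0, -0.0]
ft_force: [-0.1, 0.2, -0.0]
width: 0.0004
grip_force: 0.0
```

Call:
step_arm([
  [0,0,-0.08],
  [0,0,0],
], turn=[0,0])

```text
time: 4.1
ee_pos: [0.6112, 0.1207, 0.0569]
eef_rot: [0.422, 0.906, 0.0, -0.0]
ft_force: [-4.7, 0.4, 8.9]
width: 0.0003
grip_force: 4.0
```

Call:
step_arm([
  [0,0,-0.06],
  [0,0,0],
], turn=[0,0])

```text
time: 4.3
ee_pos: [0.611, 0.1208, 0.0565]
eef_rot: [0.422, 0.906, 0.0, -0.0]
ft_force: [-10.2, 0.1, 18.5]
width: 0.0006
grip_force: 9.7
```

The left bolt is tight: 18 N with no drop. Next is the front one.

Call:
step_arm([
  [0,0,0.5],
  [0,0,0.7],
  [-0.3,-0.5,0.3],
  [-0.7,-0.9,0],
  [-0.7,-0.9,0],
  [-0.7,-0.9,0],
  [-0.7,-0.9,0],
  [-0.7,-0.86,0],
  [0,0,-0.5],
  [0,0,-0.6],
  [0,0,0],
], turn=[0,0,0.5,1,1,1,1,1,0,0,0])

```text
time: 5.4
ee_pos: [0.5153, -0.0029, 0.063]
eef_rot: [0.106, 0.994, -0.0, -0.001]
ft_force: [0.4, 1.0, 0.7]
width: 0.0007
grip_force: 0.0
```

Call:
step_arm([
  [0,0,-0.12],
  [0,0,0],
], turn=[0,0])

```text
time: 5.6
ee_pos: [0.5166, -0.0029, 0.0617]
eef_rot: [0.106, 0.994, 0.0, 0.0]
ft_force: [-0.0, -0.0, 0.5]
width: 0.0005
grip_force: 0.0
```

Call:
step_arm([
  [0,0,-0.1],
  [0,0,0],
], turn=[0,0])

```text
time: 5.8
ee_pos: [0.5167, -0.0031, 0.0594]
eef_rot: [0.106, 0.994, 0.0, 0.0]
ft_force: [-0.1, -0.0, 0.9]
width: 0.0006
grip_force: 0.0
```

Call:
step_arm([
  [0,0,-0.1],
  [0,0,0],
], turn=[0,0])

```text
time: 6.0
ee_pos: [0.5166, -0.003, 0.0587]
eef_rot: [0.106, 0.994, 0.001, 0.0]
ft_force: [-10.6, 1.3, 24.8]
width: 0.0003
grip_force: 12.3
```

Call:
step_arm([
  [0,0,0.4],
  [0,0,0.6],
  [0.2,-0.5,0.4],
  [0.3,-0.9,0],
  [0.3,-0.9,0],
  [0.3,-0.9,0],
  [0.3,-0.9,0],
  [0.3,-0.9,0],
  [0.2,-1,-0.4],
  [0,0,-0.6],
  [0,0,0],
], turn=[0,0,0.4,0.6,0.6,0.6,0.6,0.6,0.2,0,0])

```text
time: 7.1
ee_pos: [0.5622, -0.1532, 0.0645]
eef_rot: [-0.109, 0.994, 0.001, -0.002]
ft_force: [-0.7, 0.2, 0.9]
width: 0.0001
grip_force: 0.0
```

Call:
step_arm([
  [0,0,-0.14],
  [0,0,0],
], turn=[0,0])

```text
time: 7.3
ee_pos: [0.5638, -0.152, 0.0631]
eef_rot: [-0.111, 0.994, 0.0, -0.0]
ft_force: [0.3, 0.2, -0.3]
width: 0.0005
grip_force: 0.0
```

Call:
step_arm([
  [0,0,-0.1],
  [0,0,0],
], turn=[0,0])

```text
time: 7.5
ee_pos: [0.5638, -0.1527, 0.0607]
eef_rot: [-0.11, 0.994, 0.0, 0.0]
ft_force: [0.5, 1.0, -1.1]
width: 0.0007
grip_force: 0.0
```

Call:
step_arm([
  [0,0,-0.16],
  [0,0,-0.1],
  [0,0,0],
], turn=[0,0,0])

```text
time: 7.8
ee_pos: [0.5638, -0.1532, 0.0538]
eef_rot: [-0.11, 0.994, 0.0, -0.0]
ft_force: [0.4, 0.5, 0.2]
width: 0.0004
grip_force: 0.0
```

Call:
step_arm([
  [0,0,-0.1],
  [0,0,0],
], turn=[0,0])

```text
time: 8.0
ee_pos: [0.5638, -0.1533, 0.0517]
eef_rot: [-0.11, 0.994, 0.0, 0.0]
ft_force: [-0.4, 0.8, 2.1]
width: 0.0005
grip_force: 1.0
```

Call:
step_arm([
  [0,0,-0.08],
  [0,0,0],
], turn=[0,0])

```text
time: 8.2
ee_pos: [0.5637, -0.1532, 0.0511]
eef_rot: [-0.11, 0.994, 0.0, 0.0]
ft_force: [-7.9, 2.6, 17.8]
width: 0.0006
grip_force: 9.1
```

Call:
step_arm([
  [0,0,0.5],
  [0,0,0.9],
  [-0.4,0.3,1],
  [-1,0.3,1],
  [-1,0,1],
  [-1,0,0.3],
  [0,0,0],
  [0,0,0],
], turn=[0,0,-1,-1,-0.8,-0.6,0,0], grip=0.5)

```text
time: 9.0
ee_pos: [0.4788, -0.1382, 0.1675]
eef_rot: [0.093, 0.996, 0.0, 0.001]
ft_force: [0.3, 0.2, -0.9]
width: 0.0428
grip_force: 0.0
```

Run:
```python
from h import *
s=read_state(); print(s["ee_pos"].round(4),s["joint_positions"].round(2))
a=camera("scene"); w=cloud(a); x,z,e=fitcap(w,a["image"],(.562,-.154)); print("scene",x.round(4),z,e)
b=camera("side"); x,z,e=fitcap(cloud(b),b["image"],(.562,-.156)); print("side",x.round(4),z,e)
c=camera("wrist"); np.savez("w2.npz",w=cloud(c),im=c["image"]); cv2.imwrite("pics/w2.png",c["image"][...,::-1])
```

```text
[ 0.4788 -0.1382  0.1675] [-0.18  0.09  0.39  1.88 -0.04  1.18  1.61]
scene [ 0.5606 -0.1532 -0.211 ] 0.05084188052551408 0.00032645185501244974
side [ 0.5648 -0.1585 -0.2539] 0.051540732378496656 0.0002594935232995301
```

View pics/w2.png

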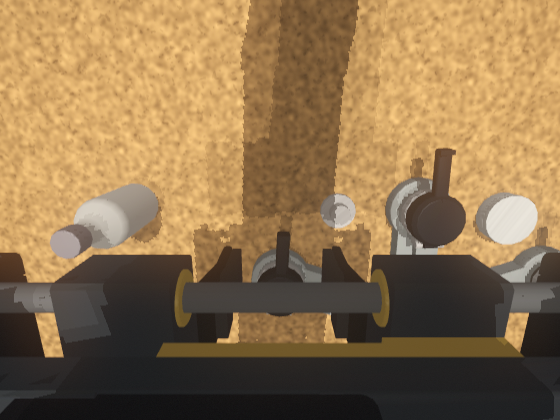

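The right bolt dropped about 6 mm (top now 0.051), so it is the loose one. In the wrist view its tab runs from (283,233) to (283,262), between the fingers.

Run:
```python
from h import *
d=np.load("w2.npz"); w=d["w"]; im=d["im"]
u0,u1,v0,v1=270,297,228,262
p=w[v0:v1,u0:u1].reshape(-1,3); q=p[(im[v0:v1,u0:u1].reshape(-1,3).max(-1)<75)&(p[:,2]>.035)&(p[:,2]<.06)]
m=q.mean(0); U,S,V=np.linalg.svd(q[:,:2]-m[:2],full_matrices=False); e=V[0]*np.sign(V[0][0]); t=(q[:,:2]-m[:2])@e
print(len(q),"z",np.median(q[:,2]),"yaw",np.arctan2(e[1],e[0]).round(3),"tip",(m[:2]+t.min()*e).round(4),"grip",(m[:2]+(t.min()+.021)*e).round(4),"axis",(m[:2]+(t.min()+.066)*e).round(4),"wid",np.ptp((q[:,:2]-m[:2])@V[1]))
```

```text
381 z 0.048810189607137955 yaw -0.238 tip [ 0.502  -0.1418] grip [ 0.5225 -0.1467] axis [ 0.5662 -0.1574] wid 0.01184636317088757
```

Call:
step_arm([
  [0.8,-0.15,0],
  [0.8,-0.15,-0.4],
  [0,0,-0.8],
  [0,0,-1],
  [0,0,-1],
  [0,0,-0.8],
  [0,0,-0.6],
  [0,0,-0.4],
  [0,0,-0.4],
  [0,0,0],
  [0,0,0],
], turn=[1,1,0,0,0,0,0,0,0,0,0])

```text
time: 10.25
ee_pos: [0.519, -0.1459, 0.0323]
eef_rot: [-0.026, 1.0, -0.0, 0.0]
ft_force: [0.3, 0.6, 0.3]
width: 0.0433
grip_force: 0.0
```

Run:
```python
from h import *
s=read_state(); print(s["ee_pos"].round(4),s["ft_force"].round(1))
a=camera("scene")["image"][120:240,240:400]; b=camera("side")["image"][180:320,180:350]
f=lambda i:cv2.resize(i,(400,400*i.shape[0]//i.shape[1]),interpolation=cv2.INTER_CUBIC)[:300]
cv2.imwrite("pics/p.png",np.hstack([f(a),f(b)])[...,::-1])
```

```text
[ 0.519  -0.1459  0.0323] [0.3 0.6 0.3]
```

View pics/p.png

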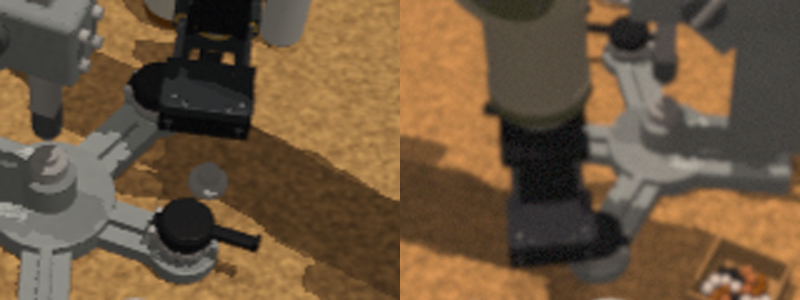

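The crops show the gripper over the right tab, with the other caps shut and the die and tin untouched. Closing the fingers now.

Call:
step_arm([
  [0,0,0],
  [0,0,0],
  [0,0,0],
  [0,0,0],
  [0,0,0],
  [0,0,0],
], turn=[0,0,0,0,0,0], grip=1, newtons=10)

```text
time: 10.95
ee_pos: [0.5186, -0.1452, 0.032]
eef_rot: [-0.026, 1.0, 0.0, -0.0]
ft_force: [-0.9, 3.0, 1.6]
width: 0.0168
grip_force: 9.1
```

Run:
```python
import numpy as np
# arc: grip point rel hinge in (along +x bolt, z); bolt yaw -.23
r0=np.array([-73.5,12.]); c,s=np.cos(-.23),np.sin(-.23); prev=np.zeros(3)
for th in np.arange(.1,1.11,.1):
    x=r0[0]*np.cos(th)+r0[1]*np.sin(th)-r0[0]; z=-r0[0]*np.sin(th)+r0[1]*np.cos(th)-r0[1]
    p=np.array([x*c,x*s,z])/25; print(round(th,1),(p-prev).round(2),(p*25).round(1)); prev=p
```

```text
0.1 [ 0.06 -0.01  0.29] [ 1.5 -0.4  7.3]
0.2 [ 0.09 -0.02  0.28] [ 3.7 -0.9 14.4]
0.3 [ 0.12 -0.03  0.27] [ 6.6 -1.6 21.2]
0.4 [ 0.14 -0.03  0.26] [10.2 -2.4 27.7]
0.5 [ 0.17 -0.04  0.24] [14.4 -3.4 33.8]
0.6 [ 0.19 -0.04  0.23] [19.1 -4.5 39.4]
0.7 [ 0.21 -0.05  0.2 ] [24.4 -5.7 44.5]
0.8 [ 0.23 -0.05  0.18] [30.1 -7.  49.1]
0.9 [ 0.25 -0.06  0.16] [36.2 -8.5 53. ]
1.0 [ 0.26 -0.06  0.13] [ 42.7 -10.   56.3]
1.1 [ 0.27 -0.06  0.1 ] [ 49.5 -11.6  58.9]
```

The opening of 16.8 mm fits a skewed 12 mm bar. Now lifting along the arc.

Call:
step_arm([
  [0.06,-0.01,0.29],
  [0.09,-0.02,0.28],
  [0.12,-0.03,0.27],
  [0.14,-0.03,0.26],
  [0.17,-0.04,0.24],
  [0,0,0],
], turn=[0,0,0,0,0,0])

```text
time: 11.55
ee_pos: [0.5335, -0.1489, 0.0667]
eef_rot: [-0.026, 1.0, 0.0, -0.0]
ft_force: [-4.0, 4.1, 2.4]
width: 0.0164
grip_force: 10.5
```

Call:
step_arm([
  [0.19,-0.04,0.23],
  [0.21,-0.05,0.2],
  [0,0,0],
], turn=[0,0,0])

```text
time: 11.85
ee_pos: [0.5437, -0.1513, 0.0772]
eef_rot: [-0.026, 1.0, 0.0, 0.0]
ft_force: [-4.1, 4.4, 2.3]
width: 0.0161
grip_force: 10.6
```

Call:
step_arm([
  [0.23,-0.05,0.18],
  [0,0,0],
  [0.25,-0.06,0.16],
  [0,0,0],
], turn=[0,0,0,0])

```text
time: 12.25
ee_pos: [0.5561, -0.1539, 0.0856]
eef_rot: [-0.026, 1.0, -0.0, 0.001]
ft_force: [-3.0, 4.9, 5.9]
width: 0.0156
grip_force: 9.6
```

Call:
step_arm([
  [0.13,-0.03,0.07],
  [0.13,-0.03,0.06],
  [0,0,0],
  [0,0,0],
  [0,0,0],
  [0,0,0],
], turn=[0,0,0,0,0,0])

```text
time: 12.85
ee_pos: [0.5621, -0.1551, 0.0886]
eef_rot: [-0.026, 1.0, 0.0, 0.001]
ft_force: [-3.0, 5.3, 3.8]
width: 0.015
grip_force: 9.8
```

Run:
```python
from h import *
s=read_state(); print(s["ee_pos"].round(4),s["ft_force"].round(1),s["width"],s["grip_force"])
a=camera("scene")["image"][90:270,240:400]; b=camera("side")["image"][170:340,170:350]
f=lambda i:cv2.resize(i,(400,400*i.shape[0]//i.shape[1]),interpolation=cv2.INTER_CUBIC)[:375]
cv2.imwrite("pics/q.png",np.hstack([f(a),f(b)])[...,::-1])
```

```text
[ 0.5621 -0.1551  0.0886] [-3.   5.3  3.8] 0.014975806445063645 9.751209942041896
```

View pics/q.png

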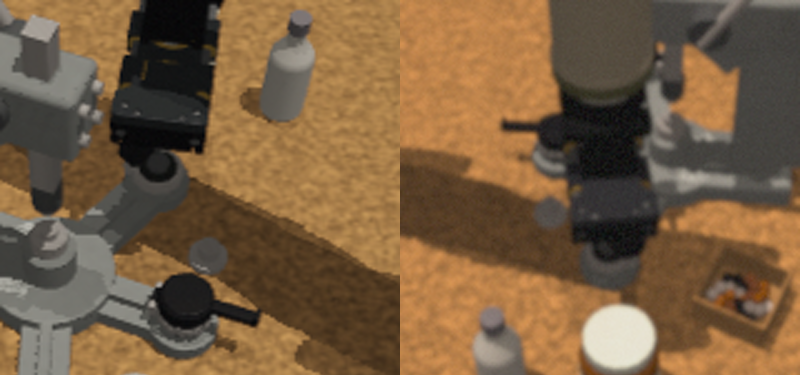

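The cap is tipped up about 1 rad, with the bolt head exposed at (160,170) in the left crop. The grip is firm at 9.8 N with a 15 mm opening, and the bystanders haven't moved. Handing in.

```bash
python3 -c "
from bench import *
print(close_job())"
```

```text
the job is handed in; nothing more can be done
None
```

I tapped the bolts left, front, right: the right one dropped about 6 mm, and its cap was held open at about 1 rad when I handed the job in; the other two caps stayed shut, no bystander was seen to move, and no verdict came back.

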